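Lock the shaker tray with its transport pin

ROBOT

A 6-joint arm with a two-finger parallel gripper is mounted at the origin on the work surface. World frame = base frame: x ahead of the robot, y to its left, z up, the work surface at z = 0. Lengths are in m, angles in degrees, forces in N, time in s.
With the tool pointing down it reaches from about 0.275 to 0.975 m from the base axis. Payload 8.4 kg.
Tool frame: the origin (TCP) lies on the centre line of the jaws, within the pads' length; the fingertips stand 17 mm ahead of it and the grasp point (between the pads) lies 2 mm behind it (robot.tcp_to_tips is the distance from the TCP to the fingertips, in m); z points along the fingers, y is the line along which they close (so a half turn about z gives the same grasp; the last joint's range is limited). The gripper opens to 92 mm and grips with 3 to 60 N. Pads are 20 mm wide; open, the fingers measure 128 mm over their backs; the gripper's body (75 mm by 189 mm) begins 69 mm behind the grasp point.
Start: joints at [67.987, 20.225, 93.587, -0, 66.188, -0.138], TCP at [0.233, 0.58, 0.232] pointing down, gripper open.
Joint ranges: [-150.9, 150.9], [-52.94, 120.26], [3.33, 152.33], [-74.26, 254.26], [0, 154.13], [-172.89, 172.89]. Speed limits (degrees/s): [127.2, 127.2, 159.86, 180, 180, 180].

INTERFACE

Orientations are given as [roll, pitch, yaw] about the fixed x, y, z axes, in that order (R = Rz(yaw) Ry(pitch) Rx(roll)).
In Python, from bench import robot gives the robot as it stands. The module is installed in compiled form; this text tells all that it offers.
- The arm moves only by the tool jog_arm, never from a script. Its arguments are lists of equal length, an entry for each row: "claw": the closure in counts, from 0 (fully open) to 255 (shut); "delta_pos": the shift along the tool's x, y, z in m, a list of three; "turn": the turn about the tool's z in rad. In form: {"claw": [claw, ...], "delta_pos": [[tx, ty, tz], ...], "turn": [turn, ...]}. A call has 1 to 12 rows; each row is the pose to reach, as a shift and turn from the pose commanded when the call began, along the tool's axes at that moment; what a row does not reach only later rows make up. A row lasts 1/12 s, in which the tool goes at most 41.7 mm and 7.16 degrees, less where a joint would pass 70% of its speed; a pose out of reach is approached as far as the arm can. A call with a gripper value outside its range is refused whole. The fingers move at their own pace and stop on an object; "grip_force" is the grip in N (left out, the last holds). Time passes only in rows, so rows that repeat a pose let the fingers close. It gives the time, the measured TCP pose, the force, the opening and the grip force at its end, in the units of the state.
- robot.get_obs(): the state, without advancing time (a new reading comes with each control period).
- robot.get_image(name): name is "side" or "top" or "wrist"; returns a dict with "img" (400x640x3 uint8, blue, green, red), "range_z" (400x640 float32, m along the optical axis (not along the pixel's ray), 0 where there is no reading), "fx", "fy", "cx", "cy" (pixels), "rvec" (rotation vector, rad) and "tvec" (3), from world to camera coordinates, as OpenCV has them; the wrist camera has in their place "tool_from_camera" (4x4, takes a point from camera to tool coordinates, whose origin is the TCP and whose axes are the flange's). Camera axes: x right, y down, z forward; pixel columns grow to the right and rows downward; lengths in m; the calibration is good to about 2 mm. The wrist camera is an equidistant fisheye: a pixel r from the principal point sees the ray r / f radians off the axis. A picture is of the moment at which its call begins: read the wrist's pose just before it.
- robot.sign_off(): hands the job in; it is judged then, once.
The state is a dict: "time_s": time; "q": joint angles; "joint_velocities": joint speeds; "tau": joint torques, N m; "position": TCP position; "tool_rot": TCP orientation; "contact_force": force on the tool from outside, world axes, zero at the start; "torque": the same for the moment, N m; "gripper_width": opening from 0.0 (shut) to 1.0 (fully open); "finger_force": force on a finger pad.
Only numpy, scipy, OpenCV 4.12 (cv2) and the standard library are available. Lean on these libraries where they do the work, as an engineer would, in place of code of your own. Each camera call takes 0.05 s, during which the arm holds its last target. There are 200 camera calls.

TASK

Lock the sliding tray of the bench shaker for transport: take the lock pin out of its parking block, put it down through the bush in the tray, and gently feel for the lock hole hidden underneath by pressing lightly and sliding tray and pin along until the pin drops in. Leave the pin pressed fully home, its knob down on the bush, without forcing anything, and do not knock the bottle, beaker or dish about.

Things in the scene. Friction and masses are not known exactly. Their poses are not given: they have to be found in the camera images.
- shaker: bench shaker, a white box 200 mm (x) by 160 mm (y) by 75 mm high that does not move, with an aluminium tray on top; origin on the bench under its centre. The tray slides along the shaker's own y axis
- strip_mid (a point): a point fixed in the shaker, 72 mm above the bench, on the flat steel strip hidden 8 mm under the tray, below the bush when the tray joint is 0; axes as the shaker's. The strip is plain except for one through hole, 12.2 mm wide along y (14 mm along x), on the bush's line of travel. Where is not measured: at y from -14 to +24 mm of this point, different every time
- tray (a joint): position of the tray along the shaker's +y, in m; 0 is mid-stroke, stops at -0.036 and +0.036, start between -0.032 and -0.020. It slides easily (0.8 kg, 1.5 N friction) and stays where it is left. The tray is 220 mm (x) by 200 mm (y) and carries a blue tube rack 35 mm tall, its near face 81 mm beyond the bush axis
- bush_mouth (a point): centre of the top opening of the bush, a steel block 34 mm square on the tray's near side, 10 mm proud of the tray, 98 mm above the bench; moves with the tray. Round hole 11.6 mm wide, 18 mm deep; 12 mm down a ball catch grips the shank by friction (2 to 5 N while it slides): push the pin, its weight will not sink it. Tip 26 mm below the mouth: standing on the strip; 44 mm: fully home
- holder: grey plastic parking block, 60 by 60 by 50 mm, fixed to the bench, in which the pin stands upright in a 12.5 mm wide hole; origin on the bench under its centre
- pin: the lock pin, 84 mm long, 90 g, upright; origin at the centre of its tip, z along the pin towards the knob. Steel shank 10 mm in diameter and 44 mm long with a tip tapered to 6.4 mm over the last 3 mm; above it a black round knob 24 mm in diameter and 40 mm tall, whose underside rests on the parking block at the start
- pin_knob (a point): centre of the pin's knob, half-way up: 64 mm above the tip, 20 mm above the knob's underside
- pin_tip (a point): centre of the pin's tip
- bottle: bystander: white bottle 60 mm in diameter, 110 mm tall, loose; origin under its centre
- beaker: bystander: blue plastic beaker 72 mm in diameter, 85 mm tall, loose; origin under its centre
- dish: bystander: clear petri dish 90 mm in diameter, 14 mm tall, loose; origin under its centre
Things that resemble listed ones, but are neither listed nor needed, are in the scene too. What is shaped like the pin but red or turquoise is not meant.

How it is judged:
By the outcome, as a careful person would: the job done as asked, in the order asked, and still so for the second after the job is handed in, with the robot touching nothing.
It also fails if it takes over 72 s, if anything falls off the work surface, if the arm or the gripper's body presses on something with over 40 N, if the wrist force passes 120 N, or if a joint passes its speed limit or range.

## Working session

There is one attempt and no reset: what is moved stays moved. The work goes in short steps, Python scripts to look and compute and a tool call to move; the robot and the scene stay as the last step left them, time stands still between calls to the robot, and variables do not carry over. Pictures are saved under pics/ and viewed, at most 10 in all, crops included, and the job is handed in when it is done.

Besides the shell and the picture viewer there is one more tool, called after ">>>" in YAML: its name, and indented under it one key for each argument. jog_arm: Moves the arm, as the interface text tells. Its arguments: {"type":"object","properties":{"claw":{"type":"array"},"delta_pos":{"type":"array"},"turn":{"type":"array"},"grip_force":{"type":"number"}},"required":["claw","delta_pos","turn"]}

```bash
mkdir -p pics; cat > h.py <<'E'
import numpy as np, cv2
from bench import robot
def grab(n,f):
    d=robot.get_image(n); cv2.imwrite(f'pics/{f}.png',d['img']); np.savez(f'pics/{f}.npz',**d); return d
def world(d,u,v,z=None):
    """pixel -> world using range, or plane z"""
    R=cv2.Rodrigues(np.array(d['rvec'],float))[0]; t=np.array(d['tvec'],float).ravel()
    ray=np.array([(u-d['cx'])/d['fx'],(v-d['cy'])/d['fy'],1.])
    c=-R.T@t; r=R.T@ray
    if z is None: return c+r*float(d['range_z'][int(v),int(u)])
    return c+r*(z-c[2])/r[2]
E
python3 - <<'E'
from h import *
print(robot.get_obs())
for n in('top','side'):
    d=grab(n,n+'0'); R=cv2.Rodrigues(np.array(d['rvec'],float))[0]; print(n,d['fx'],d['cx'],d['cy'],-R.T@np.ravel(d['tvec']),R.round(3).tolist())
E
```

```text
{'time_s': 0.0, 'q': array([ 6.79888861e+01,  2.02640348e+01,  9.36291198e+01, -4.82641069e-04,
        6.61868387e+01, -1.38323711e-01]), 'joint_velocities': array([-0.02367809,  0.02314169,  0.00754951, -0.08519394,  0.03756456,
       -0.02103707]), 'tau': array([ 1.99270995e-03, -5.93842757e+01, -3.34224343e+01,  6.98275049e-02,
        2.34619336e-02, -7.32017497e-05]), 'position': array([0.23267598, 0.57956703, 0.23084647]), 'tool_rot': array([-1.79920006e+02,  2.48158619e-04,  1.58127405e+02]), 'contact_force': array([-0.87336333, -0.05121805,  0.02363989]), 'torque': array([-0.04267382, -0.0359948 ,  0.02823896]), 'finger_force': 0.0, 'gripper_width': 0.9996706563401573}
top 503.31176917407333 319.6489134318644 202.81455800150687 [ 0.41901014 -0.01272616  1.52759271] [[-0.028, -1.0, -0.013], [-0.997, 0.029, -0.066], [0.066, 0.012, -0.998]]
side 385.3277783232218 321.0344797906709 200.54271718127768 [ 0.41904944 -0.6965544   0.62249323] [[0.987, -0.16, 0.004], [-0.094, -0.6, -0.795], [0.13, 0.784, -0.607]]
```

View pics/top0.png

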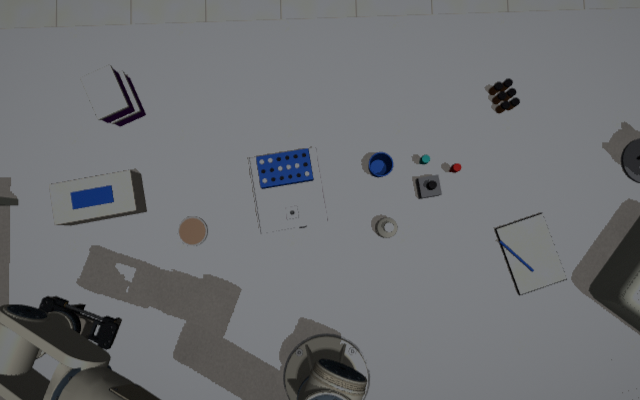

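View pics/side0.png

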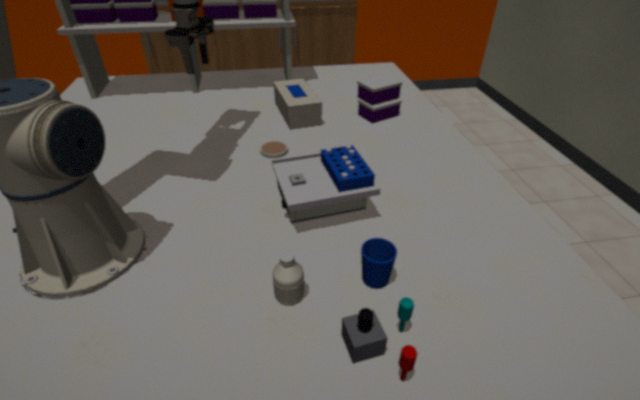

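The top view shows the shaker at about (287,190) with its bush near (292,212), and the holder and black pin at (430,186). The beaker is at (380,164), the bottle at (387,228) and the dish at (193,231). The turquoise and red decoys are at (425,159) and (456,168).

```bash
python3 - <<'E'
from h import *
t=cv2.imread('pics/top0.png'); 
a=cv2.resize(t[140:245,240:340],None,fx=4,fy=4,interpolation=cv2.INTER_CUBIC)
b=cv2.resize(t[140:245,365:465],None,fx=4,fy=4,interpolation=cv2.INTER_CUBIC)
cv2.imwrite('pics/c1.png',np.hstack([a,b]))
s=cv2.imread('pics/side0.png')
a=cv2.resize(s[140:220,265:385],None,fx=4,fy=4,interpolation=cv2.INTER_CUBIC)
b=cv2.resize(s[290:370,330:410],None,fx=4,fy=4,interpolation=cv2.INTER_CUBIC)
cv2.imwrite('pics/c2.png',np.hstack([a,b]))
E
```

```text
(no output)
```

View pics/c1.png

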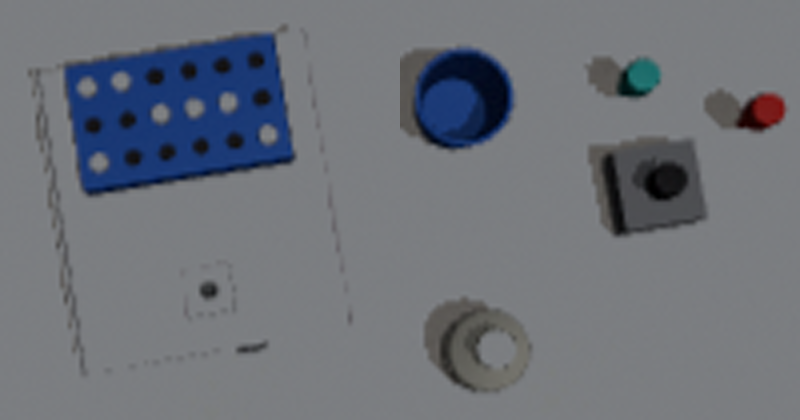

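View pics/c2.png

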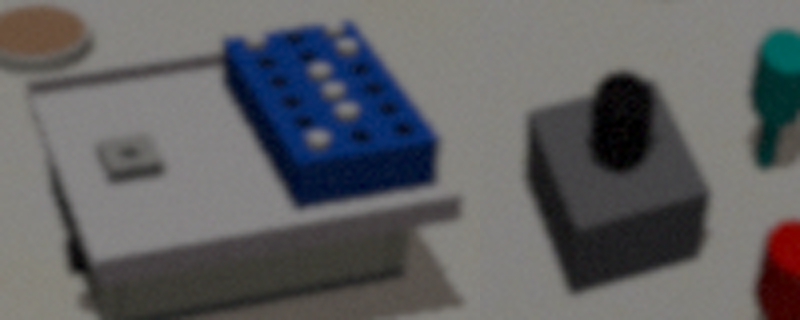

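Crop 1 shows the bush hole at (209,289), which is (291.9,211.9) in the full image, and the knob top at (668,180), which is (431.6,184.6). The rack's near edge runs from (87,192) to (293,158). Crop 2 shows the tray overhanging the box a long way on the −y side, so the shaker's +y points along world +y (left).

```bash
cat >> h.py <<'E'
def move(p,yaw=None):
    "tool-frame shift (and turn, rad) from the measured pose to world point p / tool yaw"
    o=robot.get_obs(); t=np.radians(o['tool_rot'][2]); d=np.array(p)-o['position']
    tz=0 if yaw is None else -((yaw-o['tool_rot'][2]+180)%360-180)
    print('t',round(o['time_s'],2),'pos',o['position'].round(4),'rot',o['tool_rot'].round(2),'q',o['q'].round(1),'F',o['contact_force'].round(1),
     '\n shift',np.round([np.cos(t)*d[0]+np.sin(t)*d[1],np.sin(t)*d[0]-np.cos(t)*d[1],-d[2]],4),'turn',round(float(np.radians(tz)),4))
E
python3 - <<'E'
from h import *
d=dict(np.load('pics/top0.npz')); s=dict(np.load('pics/side0.npz'))
fa=lambda x,y,ox,oy:((x+.5)/4-.5+ox,(y+.5)/4-.5+oy)
p=lambda n,dd,uv,z:print(n,world(dd,*uv,z).round(4),'rng',world(dd,*uv).round(4))
p('bush',d,fa(209,289,240,140),.098)
p('knobtop',d,fa(268,180,365,140),.09)
a=world(d,*fa(87,192,240,140),.088);b=world(d,*fa(293,158,240,140),.088); print('rack yaw',np.degrees(np.arctan2(-(a-b)[0],(a-b)[1])))
a=world(d,*fa(85,373,240,140),.088);b=world(d,*fa(35,72,240,140),.088); print('left yaw',np.degrees(np.arctan2((b-a)[1],(b-a)[0])),np.linalg.norm(b-a),a,b)
p('bush side',s,fa(130,152,265,140),.098)
p('knobtop side',s,fa(143,88,330,290),.09)
p('boxcorner',s,fa(130,320,265,140),0); p('boxcorner2',s,fa(400,272,265,140),0)
p('tray corner',s,fa(95,265,265,140),.088)
for n,uv in dict(bottle=fa(95,350,365,140),beaker=fa(62,98,365,140),dish=(193,231)).items(): p(n,d,uv,.08)
E
```

```text
bush [0.4907 0.0836 0.098 ] rng [0.4919 0.0853 0.0726]
knobtop [ 0.5577 -0.3177  0.09  ] rng [ 0.5577 -0.3177  0.0903]
rack yaw 7.739919095657769
left yaw 8.298976041485632 0.22033158558237953 [0.43359256 0.17445705 0.088     ] [0.65161692 0.20625939 0.088     ]
bush side [0.4886 0.08   0.098 ] rng [0.4895 0.0895 0.0916]
knobtop side [ 0.5569 -0.3191  0.09  ] rng [ 0.5576 -0.3174  0.0875]
boxcorner [0.4807 0.0388 0.    ] rng [0.4796 0.0254 0.0114]
boxcorner2 [0.6594 0.0595 0.    ] rng [0.6555 0.0475 0.0099]
tray corner [ 0.4579 -0.0147  0.088 ] rng [ 0.4582 -0.0097  0.0841]
bottle [ 0.4399 -0.191   0.08  ] rng [ 0.4395 -0.1874  0.1093]
beaker [ 0.6225 -0.1739  0.08  ] rng [ 0.6324 -0.1817  0.0094]
dish [0.4445 0.3712 0.08  ] rng [0.4458 0.3901 0.009 ]
```

```bash
python3 -c "
from h import *
move([.5575,-.318,.20],-172)"
```

```text
t 0.1 pos [0.2327 0.5796 0.231 ] rot [-179.93    0.    158.13] q [68.  20.3 93.6 -0.  66.2 -0.1] F [-0.3  0.   0.2] 
 shift [-0.6358 -0.712   0.031 ] turn -0.5214
```

>>> jog_arm:
  claw: [0, 0, 0, 0, 0, 0, 0, 0, 0, 0, 0, 0]
  delta_pos:
    - [-0.026, -0.03, 0]
    - [-0.053, -0.06, 0]
    - [-0.08, -0.09, 0]
    - [-0.106, -0.119, 0]
    - [-0.133, -0.149, 0]
    - [-0.16, -0.179, 0]
    - [-0.186, -0.208, 0]
    - [-0.213, -0.238, 0]
    - [-0.24, -0.268, 0]
    - [-0.266, -0.298, 0]
    - [-0.292, -0.328, 0]
    - [-0.318, -0.356, 0]
  turn: [-0.02, -0.06, -0.1, -0.14, -0.18, -0.22, -0.26, -0.3, -0.34, -0.38, -0.42, -0.46]
  grip_force: 25

```text
time_s: 1.1
position: [0.3952, 0.1291, 0.2316]
tool_rot: [-180.0, 0.0, -175.4]
contact_force: [0.5, 0.4, -0.3]
gripper_width: 1.001
finger_force: 0.0
```

```bash
python3 -c "
from h import *
move([.5575,-.318,.20],-172)"
```

```text
t 1.1 pos [0.3952 0.1291 0.2316] rot [-180.     0.  -175.4] q [ 17.9   1.  117.6  -0.   61.4 -76.7] F [ 0.5  0.4 -0.3] 
 shift [-0.1259 -0.4587  0.0316] turn -0.0593
```

>>> jog_arm:
  claw: [0, 0, 0, 0, 0, 0, 0, 0, 0, 0, 0, 0]
  delta_pos:
    - [-0.126, -0.456, 0.03]
    - [-0.126, -0.456, 0.03]
    - [-0.126, -0.456, 0.03]
    - [-0.126, -0.456, 0.03]
    - [-0.126, -0.456, 0.03]
    - [-0.126, -0.456, 0.03]
    - [-0.126, -0.456, 0.03]
    - [-0.126, -0.456, 0.03]
    - [-0.126, -0.456, 0.03]
    - [-0.126, -0.456, 0.03]
    - [-0.126, -0.456, 0.03]
    - [-0.126, -0.456, 0.03]
  turn: [-0.06, -0.06, -0.06, -0.06, -0.06, -0.06, -0.06, -0.06, -0.06, -0.06, -0.06, -0.06]

```text
time_s: 2.1
position: [0.5575, -0.3183, 0.2007]
tool_rot: [-179.9, 0.0, -172.2]
contact_force: [-0.6, 1.3, 0.2]
gripper_width: 1.003
finger_force: 0.0
```

>>> jog_arm:
  claw: [0, 0, 0, 0, 0]
  delta_pos:
    - [0, 0, 0]
    - [0, 0, 0]
    - [0, 0, 0]
    - [0, 0, 0]
    - [0, 0, 0]
  turn: [0, 0, 0, 0, 0]

```text
time_s: 2.52
position: [0.5564, -0.3123, 0.2019]
tool_rot: [180.0, 0.0, -172.0]
contact_force: [0.3, -0.2, -0.7]
gripper_width: 1.002
finger_force: 0.0
```

```bash
python3 - <<'E'
from h import *
move([.5575,-.318,.20],-172)
d=grab('wrist','w1'); print(d['fx'],d['cx'],d['cy'],d['tool_from_camera'].round(4).tolist())
E
```

```text
t 2.52 pos [ 0.5564 -0.3123  0.2019] rot [ 179.99    0.   -172.01] q [ -29.4   23.    93.5    0.    63.5 -127.4] F [ 0.3 -0.2 -0.7] 
 shift [-0.0003 -0.0058  0.0019] turn -0.0002
309.70691628693146 325.17913723807305 196.86800174222287 [[0.0004, -0.9705, -0.2413, 0.0672], [1.0, 0.0004, -0.0002, -0.0008], [0.0002, -0.2413, 0.9705, -0.1522], [0.0, 0.0, 0.0, 1.0]]
```

View pics/w1.png

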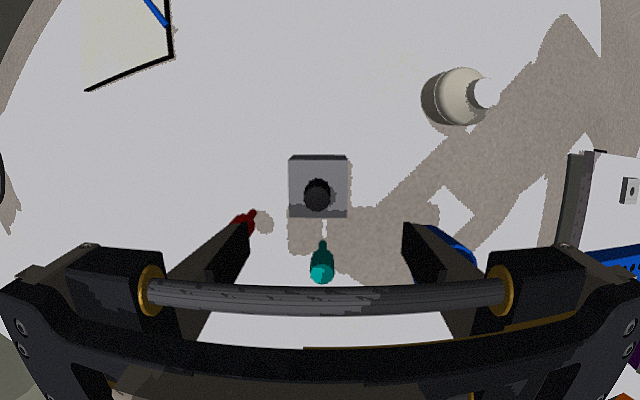

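The wrist view shows the knob at about (317,196) on the holder (290–348,155–218). The turquoise and red decoys are clear of the finger line, and the bush is visible at (629,191). I'll get the centres from the range data.

```bash
cat >> h.py <<'E'
from scipy.spatial.transform import Rotation as Ro
def wcloud(d,pos,rot):
    "world points for every wrist pixel (equidistant fisheye, range along the axis)"
    v,u=np.mgrid[0:400,0:640]; x=(u-d['cx'])/d['fx'];y=(v-d['cy'])/d['fy'];r=np.hypot(x,y)+1e-9
    k=np.tan(r)/r; z=d['range_z']; P=np.stack([x*k*z,y*k*z,z,np.ones_like(z)],-1)@np.array(d['tool_from_camera']).T
    return P[...,:3]@Ro.from_euler('xyz',rot,degrees=True).as_matrix().T+pos
E
python3 - <<'E'
from h import *
d=dict(np.load('pics/w1.npz')); o=robot.get_obs()
W=wcloud(d,[.5564,-.3123,.2019],[180,0,-172.01])
print(W[150:222:8,317].round(4).tolist())
roi=np.zeros((400,640),bool); roi[165:222,295:340]=1
m=roi&(W[...,2]>.086)&(W[...,2]<.096)
p=W[m]; print(m.sum(),p.mean(0),(p.min(0)+p.max(0))/2,np.ptp(p,0))
roi[:]=0; roi[150:222,285:352]=1; m=roi&(abs(W[...,2]-.05)<.004); p=W[m]; print('holder',p.min(0),p.max(0))
print(W[191,629])
E
```

```text
[[0.5237, -0.3272, 0.0], [0.5285, -0.3256, 0.0367], [0.5347, -0.3244, 0.0503], [0.5428, -0.3233, 0.0496], [0.5475, -0.3222, 0.0668], [0.55, -0.3213, 0.0893], [0.5574, -0.3203, 0.0887], [0.5647, -0.3193, 0.0885], [0.5843, -0.3177, 0.0488]]
544 [ 0.55739314 -0.32096349  0.08904156] [ 0.55728322 -0.32101403  0.08868012] [0.02348223 0.02421033 0.00532879]
holder [ 0.52400066 -0.35407123  0.04606994] [ 0.59175362 -0.28762336  0.05314253]
[0.4907489  0.07689455 0.0954535 ]
```

```bash
python3 -c "
from h import *
move([.5573,-.3197,.075],-172)"
```

```text
t 2.57 pos [ 0.5565 -0.3125  0.202 ] rot [-1.8000e+02  1.0000e-02 -1.7201e+02] q [ -29.5   23.    93.5    0.    63.5 -127.4] F [-0.  -0.5  0.5] 
 shift [ 0.0002 -0.0073  0.127 ] turn -0.0002
```

>>> jog_arm:
  claw: [0, 0, 0, 0, 0, 0, 0, 0, 0, 0]
  delta_pos:
    - [0, -0.007, 0.02]
    - [0, -0.007, 0.04]
    - [0, -0.007, 0.06]
    - [0, -0.007, 0.08]
    - [0, -0.007, 0.1]
    - [0, -0.007, 0.115]
    - [0, -0.007, 0.123]
    - [0, -0.007, 0.127]
    - [0, -0.007, 0.127]
    - [0, -0.007, 0.127]
  turn: [0, 0, 0, 0, 0, 0, 0, 0, 0, 0]

```text
time_s: 3.4
position: [0.558, -0.3206, 0.0754]
tool_rot: [-180.0, 0.0, -172.1]
contact_force: [1.4, -0.4, -0.2]
gripper_width: 1.005
finger_force: 0.0
```

>>> jog_arm:
  claw: [200, 200, 200, 200, 200, 200, 200, 200, 200, 200]
  delta_pos:
    - [0, 0, 0]
    - [0, 0, 0]
    - [0, 0, 0]
    - [0, 0, 0]
    - [0, 0, 0]
    - [0, 0, 0]
    - [0, 0, 0]
    - [0, 0, 0]
    - [0, 0, 0]
    - [0, 0, 0]
  turn: [0, 0, 0, 0, 0, 0, 0, 0, 0, 0]
  grip_force: 25

```text
time_s: 4.23
position: [0.5575, -0.3206, 0.0745]
tool_rot: [180.0, -0.0, -172.1]
contact_force: [0.4, -0.1, -1.4]
gripper_width: 0.297
finger_force: 0.0
```

>>> jog_arm:
  claw: [230, 230, 230, 230, 230, 230]
  delta_pos:
    - [0, 0, 0]
    - [0, 0, 0]
    - [0, 0, 0]
    - [0, 0, 0]
    - [0, 0, 0]
    - [0, 0, 0]
  turn: [0, 0, 0, 0, 0, 0]
  grip_force: 30

```text
time_s: 4.73
position: [0.5575, -0.3205, 0.0745]
tool_rot: [180.0, -0.0, -172.1]
contact_force: [0.4, -0.2, -0.8]
gripper_width: 0.253
finger_force: 30.0
```

>>> jog_arm:
  claw: [230, 230, 230, 230, 230, 230, 230, 230, 230, 230]
  delta_pos:
    - [0, 0, -0.01]
    - [0, 0, -0.02]
    - [0, 0, -0.035]
    - [0, 0, -0.05]
    - [0, 0, -0.065]
    - [0, 0, -0.08]
    - [0, 0, -0.095]
    - [0, 0, -0.11]
    - [0, 0, -0.11]
    - [0, 0, -0.11]
  turn: [0, 0, 0, 0, 0, 0, 0, 0, 0, 0]

```text
time_s: 5.57
position: [0.5581, -0.3209, 0.1861]
tool_rot: [-179.9, 0.1, -172.1]
contact_force: [-0.3, -1.0, -0.6]
gripper_width: 0.253
finger_force: 30.0
```

```bash
python3 - <<'E'
from h import *
move([.4905,.08,.19],-172)
d=grab('side','s1'); s=d['img']
a=cv2.resize(s[140:300,270:420],None,fx=4,fy=4)
cv2.imwrite('pics/c3.png',a[:600])
E
```

```text
t 5.57 pos [ 0.5581 -0.3209  0.1861] rot [-1.7990e+02  1.2000e-01 -1.7208e+02] q [ -30.    24.3   93.7   -0.    61.9 -127.9] F [-0.3 -1.  -0.6] 
 shift [ 0.0117  0.4064 -0.0039] turn -0.0014
```

View pics/c3.png

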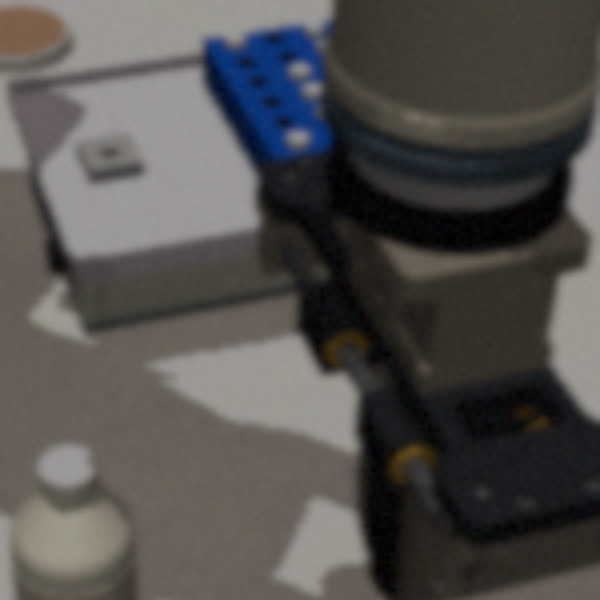

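The gripper closed to 23.3 mm on the knob and lifted. It hides the pin in this view, but the bush is visible at (112,153) in the crop and the bottle hasn't moved. Next I'll move above the bush.

>>> jog_arm:
  claw: [230, 230, 230, 230, 230, 230, 230, 230, 230, 230, 230, 230]
  delta_pos:
    - [0, 0.01, -0.01]
    - [0, 0.03, -0.02]
    - [0.002, 0.065, -0.024]
    - [0.004, 0.1, -0.024]
    - [0.005, 0.137, -0.024]
    - [0.006, 0.174, -0.024]
    - [0.007, 0.21, -0.024]
    - [0.008, 0.246, -0.024]
    - [0.009, 0.282, -0.024]
    - [0.01, 0.316, -0.024]
    - [0.011, 0.35, -0.024]
    - [0.012, 0.378, -0.024]
  turn: [0, 0, 0, 0, 0, 0, 0, 0, 0, 0, 0, 0]

```text
time_s: 6.62
position: [0.492, 0.0546, 0.2084]
tool_rot: [180.0, -0.1, -172.1]
contact_force: [1.1, -0.0, -1.2]
gripper_width: 0.256
finger_force: 30.0
```

```bash
python3 -c "
from h import *
move([.4905,.08,.19],-172)"
```

```text
t 6.62 pos [0.492  0.0546 0.2084] rot [ 1.7997e+02 -7.0000e-02 -1.7206e+02] q [  6.1  10.1 110.5   0.   59.4 -91.8] F [ 1.1 -0.  -1.2] 
 shift [-0.002   0.0254  0.0184] turn -0.001
```

>>> jog_arm:
  claw: [230, 230, 230, 230, 230, 230, 230]
  delta_pos:
    - [-0.001, 0.012, 0]
    - [-0.002, 0.022, 0.005]
    - [-0.002, 0.024, 0.01]
    - [-0.002, 0.024, 0.015]
    - [-0.002, 0.024, 0.018]
    - [-0.002, 0.024, 0.018]
    - [-0.002, 0.024, 0.018]
  turn: [0, 0, 0, 0, 0, 0, 0]

```text
time_s: 7.2
position: [0.4922, 0.0753, 0.1902]
tool_rot: [-180.0, -0.1, -172.2]
contact_force: [-0.8, 1.4, -0.4]
gripper_width: 0.254
finger_force: 30.0
```

```bash
python3 - <<'E'
from h import *
o=robot.get_obs(); move([.4905,.08,.19],-172)
d=grab('wrist','w2'); np.savez('pics/w2o.npz',pos=o['position'],rot=o['tool_rot'])
cv2.imwrite('pics/c4.png',cv2.resize(d['img'][140:290,260:400],None,fx=4,fy=4,interpolation=cv2.INTER_CUBIC))
E
```

```text
t 7.2 pos [0.4922 0.0753 0.1902] rot [-1.7999e+02 -5.0000e-02 -1.7216e+02] q [  8.5  11.7 111.2  -0.   57.1 -89.3] F [-0.8  1.4 -0.4] 
 shift [0.001  0.0049 0.0002] turn -0.0028
```

View pics/c4.png

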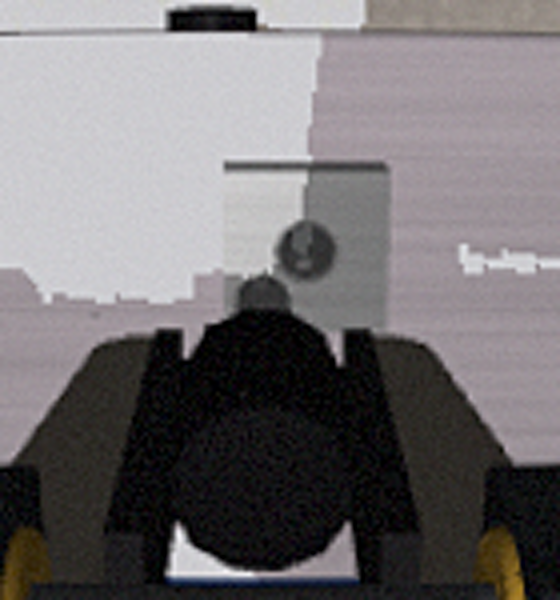

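The crop shows the bush hole at (306,250), the bush block spanning (223–388,162–330), and the held pin's tip at about (264,293). The pin is off to the left by a few mm.

```bash
python3 - <<'E'
from h import *
d=dict(np.load('pics/w2.npz')); T=np.array(d['tool_from_camera'])
o=dict(np.load('pics/w2o.npz')); R=Ro.from_euler('xyz',o['rot'],degrees=True).as_matrix()
def tool(x,y,tz):
    u,v=(x+.5)/4-.5+260,(y+.5)/4-.5+140
    a,b=(u-d['cx'])/d['fx'],(v-d['cy'])/d['fy'];r=np.hypot(a,b)
    ray=T[:3,:3]@np.array([a/r*np.sin(r),b/r*np.sin(r),np.cos(r)])
    return T[:3,3]+ray*(tz-T[2,3])/ray[2]
zh=o['pos'][2]-.098
for n,p,z in(('hole',(306,250),zh),('block',(305.5,247),zh),('tip',(264,293),.0685)):
    q=tool(*p,z); print(n,q.round(4),(o['pos']+R@q).round(4))
W=wcloud(d,o['pos'],o['rot'])
m=W[180:224,315:358].reshape(-1,3); k=abs(m[:,2]-.098)<.004; print('bush top z',np.median(m[k],0),'tray z',np.median(W[185:215,270:300,2]))
E
```

```text
hole [0.002  0.0081 0.0922] [0.489 0.083 0.098]
block [0.0026 0.008  0.0922] [0.4884 0.0829 0.098 ]
tip [ 0.     -0.0005  0.0685] [0.4922 0.0748 0.1217]
bush top z [0.48625254 0.08579884 0.09715307] tray z 0.08717526871848325
```

>>> jog_arm:
  claw: [230, 230, 230, 230, 230, 230, 230, 230]
  delta_pos:
    - [0.002, 0.0085, 0.0]
    - [0.002, 0.0085, 0.004]
    - [0.002, 0.0085, 0.01]
    - [0.002, 0.0085, 0.015]
    - [0.002, 0.0085, 0.018]
    - [0.002, 0.0085, 0.018]
    - [0.002, 0.0085, 0.018]
    - [0.002, 0.0085, 0.018]
  turn: [0, 0, 0, 0, 0, 0, 0, 0]

```text
time_s: 7.92
position: [0.4892, 0.0844, 0.1726]
tool_rot: [-180.0, 0.0, -172.1]
contact_force: [-0.4, 0.5, -1.0]
gripper_width: 0.253
finger_force: 30.0
```

```bash
python3 - <<'E'
from h import *
o=robot.get_obs(); move([.489,.083,.1705],-172)
d=grab('wrist','w3'); np.savez('pics/w3o.npz',pos=o['position'],rot=o['tool_rot'])
cv2.imwrite('pics/c5.png',cv2.resize(d['img'][170:250,290:370],None,fx=7,fy=7,interpolation=cv2.INTER_CUBIC))
E
```

```text
t 7.92 pos [0.4892 0.0844 0.1726] rot [-180.      0.   -172.08] q [  9.6  12.8 112.4  -0.   54.8 -88.3] F [-0.4  0.5 -1. ] 
 shift [ 0.0004 -0.0013  0.0021] turn -0.0015
```

View pics/c5.png

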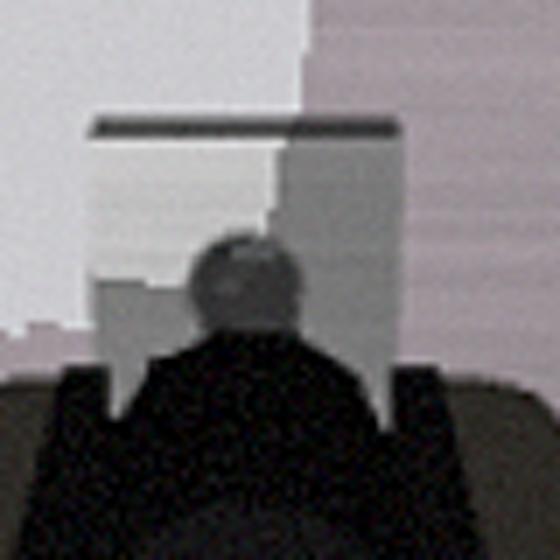

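The bush block spans (90–400) with its front edge at y≈134. The hole's rim is at about (246,285) in the crop, and the predicted tip lies right over it. It's aligned to about 0.5 mm, so I'll descend gently.

>>> jog_arm:
  claw: [230, 230, 230, 230, 230, 230, 230, 230]
  delta_pos:
    - [0, 0, 0.002]
    - [0, 0, 0.004]
    - [0, 0, 0.006]
    - [0, 0, 0.008]
    - [0, 0, 0.0095]
    - [0, 0, 0.011]
    - [0, 0, 0.011]
    - [0, 0, 0.011]
  turn: [0, 0, 0, 0, 0, 0, 0, 0]

```text
time_s: 8.63
position: [0.489, 0.0844, 0.1615]
tool_rot: [-180.0, -0.0, -172.1]
contact_force: [0.4, 0.8, -1.3]
gripper_width: 0.255
finger_force: 30.0
```

>>> jog_arm:
  claw: [230, 230, 230, 230, 230, 230, 230, 230]
  delta_pos:
    - [0, 0, 0.001]
    - [0, 0, 0.002]
    - [0, 0, 0.003]
    - [0, 0, 0.004]
    - [0, 0, 0.005]
    - [0, 0, 0.006]
    - [0, 0, 0.006]
    - [0, 0, 0.006]
  turn: [0, 0, 0, 0, 0, 0, 0, 0]

```text
time_s: 9.3
position: [0.489, 0.0844, 0.1555]
tool_rot: [180.0, -0.0, -172.1]
contact_force: [-0.2, 0.2, -0.3]
gripper_width: 0.249
finger_force: 30.0
```

>>> jog_arm:
  claw: [230, 230, 230, 230, 230, 230, 230, 230]
  delta_pos:
    - [0, 0, 0.001]
    - [0, 0, 0.002]
    - [0, 0, 0.003]
    - [0, 0, 0.004]
    - [0, 0, 0.005]
    - [0, 0, 0.006]
    - [0, 0, 0.006]
    - [0, 0, 0.006]
  turn: [0, 0, 0, 0, 0, 0, 0, 0]

```text
time_s: 9.97
position: [0.489, 0.0844, 0.1494]
tool_rot: [180.0, -0.0, -172.1]
contact_force: [0.3, -0.0, -2.1]
gripper_width: 0.255
finger_force: 30.0
```

>>> jog_arm:
  claw: [230, 230, 230, 230, 230, 230, 230]
  delta_pos:
    - [0, 0, 0.001]
    - [0, 0, 0.002]
    - [0, 0, 0.003]
    - [0, 0, 0.004]
    - [0, 0, 0.005]
    - [0, 0, 0.006]
    - [0, 0, 0.007]
  turn: [0, 0, 0, 0, 0, 0, 0]

```text
time_s: 10.55
position: [0.4891, 0.0844, 0.1425]
tool_rot: [-180.0, 0.0, -172.1]
contact_force: [-0.8, 0.5, 1.7]
gripper_width: 0.252
finger_force: 30.0
```

>>> jog_arm:
  claw: [230, 230, 230]
  delta_pos:
    - [0, 0, 0.0007]
    - [0, 0, 0.0014]
    - [0, 0, 0.0014]
  turn: [0, 0, 0]

```text
time_s: 10.8
position: [0.489, 0.0844, 0.1409]
tool_rot: [-180.0, -0.0, -172.1]
contact_force: [0.1, 0.5, -1.1]
gripper_width: 0.254
finger_force: 30.0
```

>>> jog_arm:
  claw: [230, 230, 230]
  delta_pos:
    - [0, 0, 0.0005]
    - [0, 0, 0.001]
    - [0, 0, 0.001]
  turn: [0, 0, 0]

```text
time_s: 11.05
position: [0.4892, 0.0844, 0.1404]
tool_rot: [180.0, 0.0, -172.1]
contact_force: [-0.8, 0.1, 3.6]
gripper_width: 0.256
finger_force: 30.0
```

>>> jog_arm:
  claw: [230, 230, 230]
  delta_pos:
    - [0, 0, 0.0005]
    - [0, 0, 0.001]
    - [0, 0, 0.001]
  turn: [0, 0, 0]

```text
time_s: 11.3
position: [0.4896, 0.0845, 0.1402]
tool_rot: [180.0, 0.1, -172.1]
contact_force: [-2.3, -0.4, 12.0]
gripper_width: 0.254
finger_force: 30.0
```

Contact with the strip is at TCP z ≈ 0.1402, with 12 N at 1.2 mm of over-command. I'll ease off slightly and slide along +y. The tray is at about −30 mm and the hole at −14 or beyond, so the first 8 mm are free.

>>> jog_arm:
  claw: [230, 230, 230, 230, 230, 230, 230, 230, 230, 230]
  delta_pos:
    - [0, 0, -0.0004]
    - [0, 0.001, -0.0004]
    - [0, 0.002, -0.0004]
    - [0, 0.003, -0.0004]
    - [0, 0.004, -0.0004]
    - [0, 0.005, -0.0004]
    - [0, 0.006, -0.0004]
    - [0, 0.007, -0.0004]
    - [0, 0.008, -0.0004]
    - [0, 0.008, -0.0004]
  turn: [0, 0, 0, 0, 0, 0, 0, 0, 0, 0]

```text
time_s: 12.13
position: [0.4885, 0.0911, 0.1402]
tool_rot: [-179.9, 0.0, -172.0]
contact_force: [-1.1, -7.8, 8.8]
gripper_width: 0.256
finger_force: 30.1
```

>>> jog_arm:
  claw: [230, 230, 230, 230, 230]
  delta_pos:
    - [0, 0.001, 0]
    - [0, 0.002, 0]
    - [0, 0.003, 0]
    - [0, 0.004, 0]
    - [0, 0.004, 0]
  turn: [0, 0, 0, 0, 0]

```text
time_s: 12.55
position: [0.488, 0.0951, 0.1403]
tool_rot: [-179.9, 0.0, -172.0]
contact_force: [-0.8, -7.8, 8.7]
gripper_width: 0.256
finger_force: 30.1
```

>>> jog_arm:
  claw: [230, 230, 230, 230, 230]
  delta_pos:
    - [0, 0.001, 0]
    - [0, 0.002, 0]
    - [0, 0.003, 0]
    - [0, 0.004, 0]
    - [0, 0.004, 0]
  turn: [0, 0, 0, 0, 0]

```text
time_s: 12.97
position: [0.4873, 0.0995, 0.1401]
tool_rot: [-179.9, 0.0, -172.1]
contact_force: [-1.0, -4.2, 5.7]
gripper_width: 0.253
finger_force: 30.0
```

The force dropped, so I may be over the hole edge. I'll test with a slightly deeper push here.

>>> jog_arm:
  claw: [230, 230, 230]
  delta_pos:
    - [0, 0, 0.0003]
    - [0, 0, 0.0005]
    - [0, 0, 0.0005]
  turn: [0, 0, 0]

```text
time_s: 13.22
position: [0.4874, 0.0996, 0.1398]
tool_rot: [-179.9, 0.0, -172.1]
contact_force: [-1.2, -4.9, 9.6]
gripper_width: 0.252
finger_force: 30.0
```

>>> jog_arm:
  claw: [230, 230, 230, 230]
  delta_pos:
    - [0, 0.0007, 0]
    - [0, 0.0014, 0]
    - [0, 0.002, 0]
    - [0, 0.002, 0]
  turn: [0, 0, 0, 0]

```text
time_s: 13.55
position: [0.4867, 0.102, 0.1392]
tool_rot: [-180.0, 0.0, -172.1]
contact_force: [0.2, -0.7, 2.3]
gripper_width: 0.254
finger_force: 30.0
```

z is below strip level and the force fell away, so the tip is entering the hole. I'll feel downward.

>>> jog_arm:
  claw: [230, 230, 230, 230]
  delta_pos:
    - [0, 0, 0.0005]
    - [0, 0, 0.001]
    - [0, 0, 0.0015]
    - [0, 0, 0.0015]
  turn: [0, 0, 0, 0]

```text
time_s: 13.88
position: [0.4866, 0.1023, 0.1374]
tool_rot: [180.0, -0.0, -172.1]
contact_force: [-0.1, -0.9, 0.8]
gripper_width: 0.252
finger_force: 30.0
```

>>> jog_arm:
  claw: [230, 230, 230, 230]
  delta_pos:
    - [0, 0.0002, 0.0006]
    - [0, 0.0004, 0.0012]
    - [0, 0.0005, 0.0018]
    - [0, 0.0005, 0.0018]
  turn: [0, 0, 0, 0]

```text
time_s: 14.22
position: [0.4865, 0.1027, 0.1356]
tool_rot: [-180.0, -0.0, -172.1]
contact_force: [1.1, -0.1, -0.8]
gripper_width: 0.249
finger_force: 30.0
```

The shank is now 4.6 mm into the hole with no side load. I'll continue down.

>>> jog_arm:
  claw: [230, 230, 230, 230, 230, 230]
  delta_pos:
    - [0, 0, 0.001]
    - [0, 0, 0.002]
    - [0, 0, 0.003]
    - [0, 0, 0.004]
    - [0, 0, 0.005]
    - [0, 0, 0.005]
  turn: [0, 0, 0, 0, 0, 0]

```text
time_s: 14.72
position: [0.4865, 0.1027, 0.1305]
tool_rot: [-180.0, -0.0, -172.1]
contact_force: [0.7, -0.2, -1.7]
gripper_width: 0.253
finger_force: 30.0
```

>>> jog_arm:
  claw: [230, 230, 230, 230, 230, 230]
  delta_pos:
    - [0, 0, 0.001]
    - [0, 0, 0.002]
    - [0, 0, 0.003]
    - [0, 0, 0.004]
    - [0, 0, 0.005]
    - [0, 0, 0.005]
  turn: [0, 0, 0, 0, 0, 0]

```text
time_s: 15.22
position: [0.4865, 0.1027, 0.1255]
tool_rot: [-180.0, -0.0, -172.1]
contact_force: [1.7, -0.5, -1.1]
gripper_width: 0.259
finger_force: 30.0
```

>>> jog_arm:
  claw: [230, 230, 230, 230, 230]
  delta_pos:
    - [0, 0, 0.001]
    - [0, 0, 0.002]
    - [0, 0, 0.003]
    - [0, 0, 0.0035]
    - [0, 0, 0.0035]
  turn: [0, 0, 0, 0, 0]

```text
time_s: 15.63
position: [0.4865, 0.1027, 0.1224]
tool_rot: [-180.0, -0.0, -172.1]
contact_force: [-0.9, -1.0, 4.6]
gripper_width: 0.255
finger_force: 30.0
```

>>> jog_arm:
  claw: [230, 230, 230, 230]
  delta_pos:
    - [0, 0, 0.0005]
    - [0, 0, 0.001]
    - [0, 0, 0.001]
    - [0, 0, 0.001]
  turn: [0, 0, 0, 0]

```text
time_s: 15.97
position: [0.4866, 0.1027, 0.1224]
tool_rot: [180.0, 0.0, -172.1]
contact_force: [-4.5, -2.3, 17.7]
gripper_width: 0.253
finger_force: 30.0
```

The pin is seated: it stalls 17.8 mm below strip contact. I'll relax the load, release and lift.

>>> jog_arm:
  claw: [230, 230, 150, 110, 110, 110, 110, 110, 110, 110]
  delta_pos:
    - [0, 0, -0.0008]
    - [0, 0, -0.0012]
    - [0, 0, -0.0012]
    - [0, 0, -0.0012]
    - [0, 0, -0.0012]
    - [0, 0, -0.0012]
    - [0, 0, -0.0012]
    - [0, 0, -0.0012]
    - [0, 0, -0.0012]
    - [0, 0, -0.0012]
  turn: [0, 0, 0, 0, 0, 0, 0, 0, 0, 0]

```text
time_s: 16.8
position: [0.4865, 0.1027, 0.1225]
tool_rot: [-180.0, -0.0, -172.1]
contact_force: [0.4, -0.7, -0.9]
gripper_width: 0.567
finger_force: 0.0
```

>>> jog_arm:
  claw: [110, 110, 110, 110, 110, 110, 110, 110, 110, 110, 110, 110]
  delta_pos:
    - [0, 0, -0.005]
    - [0, 0, -0.015]
    - [0, 0, -0.03]
    - [0, 0, -0.05]
    - [0, 0, -0.07]
    - [0, 0, -0.09]
    - [0, 0, -0.11]
    - [0, 0, -0.13]
    - [0, 0, -0.145]
    - [0, 0, -0.15]
    - [0, 0, -0.15]
    - [0, 0, -0.15]
  turn: [0, 0, 0, 0, 0, 0, 0, 0, 0, 0, 0, 0]

```text
time_s: 17.8
position: [0.4863, 0.1027, 0.2724]
tool_rot: [180.0, 0.0, -172.1]
contact_force: [0.2, 0.4, -1.1]
gripper_width: 0.565
finger_force: 0.0
```

```bash
python3 - <<'E'
from h import *
o=robot.get_obs(); print(o['position'],o['gripper_width'])
d=grab('wrist','w4'); W=wcloud(d,o['position'],o['tool_rot'])
m=(abs(W[...,2]-.13)<.025)&(np.hypot(W[...,0]-.487,W[...,1]-.103)<.018); p=W[m]
print(m.sum(),p.mean(0), np.percentile(p[:,2],[50,90]))
s=grab('side','s2')['img']
cv2.imwrite('pics/c6.png',np.hstack([cv2.resize(d['img'],(560,350)),cv2.resize(s[140:220,265:320],(240,350))]))
E
```

```text
[0.48632628 0.10266654 0.27240848] 0.5650492310892482
594 [0.48486042 0.10161365 0.13373363] [0.13685264 0.13788072]
```

View pics/c6.png

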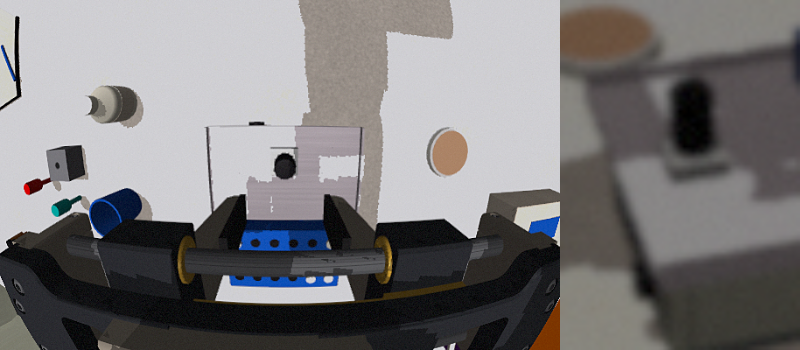

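The knob sits on the bush, at (285,166) on the left and (692,118) on the right. Its top is at z ≈ 0.138, which matches the expected fully-home height of 98 + 40 mm. The holder is empty at (57,165), and the bottle, beaker and dish are still standing in place.

```bash
python3 -c "
from bench import robot
print(robot.sign_off())"
```

```text
the job is handed in; nothing more can be done
None
```

The tray is locked and the job is handed in: the pin is fully home with its knob down on the bush, peak measured press about 18 N, about 18 s used, and the bottle, beaker and dish were not touched.

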